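Set up the V-shaped sharpening stand

TASK

Set up the sharpening stand on the knife-maker's bench: take the two ceramic sticks out of the wooden rack and plug each, black foot first, into the sloping socket of its own size, so that they form a V. Plug in the wide stick first and then the slim one, each fully home and let go. Leave the oil bottle, the whetstone and the wax tin where they are.

Things in the scene. Friction and masses are not known exactly. Their poses are not given: they have to be found in the camera images.
- stand: Aluminium rail plate of the sharpening stand, fixed, 160 (x) by 105 (y) by 12 mm high; origin at the centre of its underside, z up, yaw varies. A grey plastic block like a roof is clamped on it: a 34 mm wide ridge along x, 77 mm above the bench, with a low steel screw head (6 mm) on it, and two faces that slope down 30 degrees to +y and -y, with one socket in each (see the points).
- ridge_mid (a point): Rail's middle (x = 0) at ridge height, axes as the stand's. The block (64 mm along x) cannot move, but is clamped up to 12 mm off the rail's middle along the stand's x, either way, with both its sockets; this shift is NOT reported: find it by eye or touch. Its end faces are flat, square to x, 32 mm either side of the socket centres; the body under each sloping face is 36 mm thick.
- wide_mouth (a point): Centre of the wide socket's mouth IF the block were at the rail's middle: (0, 41.6, 63) mm in the stand's frame; axes as the stand's, not tilted. Centred on the +y sloping face (64 along x by 56 mm down the slope), square to it: its axis leans 30 degrees from vertical, outwards to +y. Blind rectangular hole 20 (along x) by 30 mm (down the slope), 30 mm deep, edges chamfered 1.5 mm.
- slim_mouth (a point): The same for the slim socket in the -y sloping face: (0, -41.6, 63) mm in the stand's frame if the block were at the rail's middle; axis leaning 30 degrees outwards to -y; hole 16 (along x) by 24 mm (down the slope), 30 mm deep. The wide and slim sockets always share the same shift along x.
- rack: Light wooden storage rack, fixed to the bench, 75 (x) by 200 (y) by 30 mm high, origin at the centre of its underside; two equal 23 by 33 mm pockets, 18 mm deep, at y = 60 and -60 mm, each holding one stick upright (which stick is where varies).
- wide_stick: White ceramic stick with a 32 mm high black foot of the same section, 18 (x) by 28 (y) by 115 mm long (z), about 0.14 kg; origin at the centre of the foot's underside, z along the stick to its plain top. The lowest 4 mm taper in by 1 mm a side. A half turn about z makes no difference. Home, its foot is 30 mm below the wide socket's mouth, its x along the stand's x.
- slim_stick: The slim stick: as the wide one but 14 (x) by 22 (y) by 115 mm (z) and about 0.09 kg; belongs in the slim socket. Once let go, either stick settles in the play of its socket, leaning up to 6 degrees further out; that is fine.
- oil_bottle: Bystander: red plastic bottle, 60 mm across, 150 mm high; origin at the centre of its base.
- whetstone: Bystander: flat two-layer whetstone, 180 by 60 by 30 mm; origin at the centre of its underside, x along its length.
- wax_tin: Bystander: low round tin, 64 mm across, 45 mm high; origin at the centre of its base.
There are look-alikes about, which are no part of the job. Of the things that look like the stand, the smallest one is meant.

How it is judged:
On the way, in this order (a step that is already met when the one before it is completed fails the run):
1. the wide stick is fully home in the wide socket, while the slim stick is not yet in its socket (x of wide_stick in the frame of stand between -0.016 and 0.016 m and y of wide_stick in the frame of stand between 0.0226 and 0.0306 m and z of wide_stick in the frame of stand between 0.0335 and 0.0415 m and angle between wide_stick's own z axis and vertical between 0.384 and 0.663 rad and angle between the x axis of wide_stick and the x axis of stand, either way round below 0.14 rad), for 0.2 s.
2. after that, the slim stick is fully home in the slim socket (x of slim_stick in the frame of stand between -0.016 and 0.016 m and y of slim_stick in the frame of stand between -0.0306 and -0.0226 m and z of slim_stick in the frame of stand between 0.0335 and 0.0415 m and angle between slim_stick's own z axis and vertical between 0.384 and 0.663 rad and angle between the x axis of slim_stick and the x axis of stand, either way round below 0.14 rad), for 0.2 s.
At the end, for the whole second after the job is handed in: Both sticks rest, let go, in their own sockets: in the stand's frame each foot is within 16 mm of x = 0, 4 mm of y = 26.6 (wide) or -26.6 mm (slim), between 33.5 and 41.5 mm in z (37 is fully home), leaning 30 degrees within 8 (the fit has some play), its x along the stand's x within 8 degrees (all of step 1 and all of step 2 and linear speed of each of wide_stick, slim_stick below 0.02 m/s); the robot touches nothing.
It fails at once if the oil bottle is moved more than 20 mm (distance of oil_bottle from where it was at the start of the episode above 0.02 m).
It fails at once if the whetstone is moved more than 20 mm (distance of whetstone from where it was at the start of the episode above 0.02 m).
It fails at once if the wax tin is moved more than 20 mm (distance of wax_tin from where it was at the start of the episode above 0.02 m).
It also fails if it takes over 61 s, if anything falls off the work surface, if the arm or the gripper's body presses on something with over 40 N, if the wrist force passes 120 N, or if a joint passes its speed limit or range.

ROBOT

A 6-joint arm with a two-finger parallel gripper is mounted at the origin on the work surface. World frame = base frame: x ahead of the robot, y to its left, z up, the work surface at z = 0. Lengths are in m, angles in rad, forces in N, time in s.
With the tool pointing down it reaches from about 0.25 to 0.775 m from the base axis. Payload 4 kg.
Tool frame: the origin (TCP) lies between the finger pads; the fingertips stand 8 mm ahead of it and the grasp point (between the pads) lies 11 mm behind it; z points along the fingers, y is the line along which they close (so a half turn about z gives the same grasp; the last joint's range is limited). The gripper opens to 94 mm and grips with 3 to 60 N. Pads are 16 mm wide; open, the fingers measure 119 mm over their backs; the gripper's body (75 mm by 177 mm) begins 78 mm behind the grasp point.
Start: joints at [-1.388, 0.087, 1.371, -0, 1.684, -0.103], TCP at [0.155, -0.528, 0.214] pointing down, gripper open.
Joint ranges: [-3.1, 3.1], [-0.76, 2.03], [0.27, 2.55], [-1.08, 4.22], [0.17, 2.65], [-2.57, 2.57]. Speed limits (rad/s): [2.79, 2.79, 3.14, 3.14, 3.14, 3.14].

INTERFACE

Orientations are given as a unit quaternion [x, y, z, w].
In Python, from bench import status, optics, close_job gives the robot as it stands.
- The arm moves only by the tool arm_command, never from a script. Its argument "commands" is a list that holds one entry, the list of rows, each a list of 6 numbers: the shift along the tool's x, y, z normalised to -1 to 1, where 1 is 20 cm, then the turn, a rotation vector about the tool's x, y, z normalised to -1 to 1, where 1 is pi rad. In form: [[[tx, ty, tz, wx, wy, wz], ...]]. A call has 1 to 20 rows; each row is the pose to reach, as a shift and turn from the pose commanded when the call began, along the tool's axes at that moment, turning the shorter way round; what a row does not reach only later rows make up. A row lasts 1/10 s, in which the tool goes at most 50 mm and 8.59 degrees, less where a joint would pass 70% of its speed; a pose out of reach is approached as far as the arm can. A call with a number of a shift or a turn outside -1 to 1 is refused whole. A call with a gripper value outside its range is refused whole. "grip" is the opening, from 0 (shut) to 1 (fully open), set as the call begins (left out, the last holds). The fingers move at their own pace and stop on an object; "grip_force" is the grip in N (left out, the last holds). Time passes only in rows, so rows that repeat a pose let the fingers close. It gives the time, the measured TCP pose, the force, the opening and the grip force at its end, in the units of the state.
- status.sense(): the state, without advancing time (a new reading comes with each control period).
- optics.grab_frame(name): name is "side" or "top" or "wrist"; returns a dict with "frame" (480x640x3 uint8, blue, green, red), "fovy" (degrees; the focal length in pixels is half the picture's height over the tangent of half this angle, whatever the lens; pixels are square), "cx", "cy" (the principal point, pixels), "xyz" and "attitude" of the camera in the world. Camera axes: x right, y up, looking along -z (the intrinsics and any distortion apply to the point x, -y, -z); pixel columns grow to the right and rows downward; lengths in m; the calibration is good to about 2 mm. A picture is of the moment at which its call begins. There is no depth.
- close_job(): hands the job in; it is judged then, once.
Trained networks look in a picture, given as the dict that the camera call returned (one of the last four; its "shot" number tells which), for a name from the list of things; names that differ only in an ending like _2 or _b are one class to them, and where a whole thing is asked for, a point or a joint stands for the part that bears it (a point fixed in the world has none). Each returns a list of dicts, best first, with "confidence" (0 to 1); they miss things now and then, are a little off and sometimes report something else, mostly with a low value. They report only what shows in the picture. A call takes as long as a camera call. They do not tell look-alikes from the thing itself.
- optics.spot_in(picture, query): "xy" ([column, row] in pixels, amid what is visible of it).
- optics.outline_of(picture, query): "mask" (480x640 bool, what is visible of it) and "xy" ([column, row] in pixels, amid what is visible of it).
- optics.tip_of(picture, query): "xy" ([column, row] in pixels: a listed point, or the origin of a listed thing).
The state is a dict: "t": time; "qpos": joint angles; "qd": joint speeds; "joint_torque": joint torques, N m; "position": TCP position; "tcp_rot": TCP orientation; "wrist_force": force on the tool from outside, world axes, zero at the start; "torque": the same for the moment, N m; "finger_gap": finger opening in m; "finger_force": force on a finger pad.
Only numpy, scipy, OpenCV 4.12 (cv2) and the standard library are available. Lean on these libraries where they do the work, as an engineer would, in place of code of your own. Each camera call takes 0.05 s, during which the arm holds its last target. There are 200 camera calls.

## Working session

There is one attempt and no reset: what is moved stays moved. The work goes in short steps, Python scripts to look and compute and a tool call to move; the robot and the scene stay as the last step left them, time stands still between calls to the robot, and variables do not carry over. Pictures are saved under pics/ and viewed, at most 10 in all, crops included, and the job is handed in when it is done.

Besides the shell and the picture viewer there is one more tool, called after "Request:" as a command line: name --argument value ..., lists and objects as JSON in quotes. arm_command: Moves the arm, as the interface text tells. Scaled input: -1 to 1 covers 20 cm each way for a shift and pi rad each way for a turn. Its arguments: {"type":"object","properties":{"commands":{"type":"array"},"grip":{"type":"number"},"grip_force":{"type":"number"}},"required":["commands"]}

```bash
mkdir -p pics; ls
cat > h.py <<'E'
import numpy as np, cv2
from scipy.spatial.transform import Rotation as R
from bench import status, optics, close_job
def cam(p):
    f=240/np.tan(np.radians(p["fovy"])/2)
    a=np.array(p["attitude"]); 
    Rm=R.from_quat(a).as_matrix() if a.size==4 else a.reshape(3,3)
    return f,p["cx"],p["cy"],np.array(p["xyz"]),Rm
def proj(p,X):
    f,cx,cy,o,Rm=cam(p); c=(np.atleast_2d(X)-o)@Rm
    return np.c_[cx+f*c[:,0]/-c[:,2], cy-f*c[:,1]/-c[:,2]]
def ray(p,uv,z):
    f,cx,cy,o,Rm=cam(p); u,v=uv
    d=Rm@np.array([(u-cx)/f,-(v-cy)/f,-1]); return o+d*(z-o[2])/d[2]
E
python3 - <<'E'
from h import *
s=status.sense(); print({k:np.round(v,3) for k,v in s.items()})
for n in ("side","top"):
    p=optics.grab_frame(n); cv2.imwrite(f"pics/{n}0.png",p["frame"])
    print(n,{k:v for k,v in p.items() if k!="frame"})
    for q in ("stand","rack","wide_stick","slim_stick","oil_bottle","whetstone","wax_tin"):
        print(q,[(np.round(d["xy"]).tolist(),round(d["confidence"],2),int(d["mask"].sum())) for d in optics.outline_of(p,q)])
    for q in ("wide_mouth","slim_mouth","ridge_mid","stand"):
        print(q,[(np.round(d["xy"],1).tolist(),round(d["confidence"],2)) for d in optics.tip_of(p,q)])
E
```

```text
pics
{'t': np.float64(0.0), 'qpos': array([-1.388,  0.088,  1.372, -0.   ,  1.684, -0.103]), 'qd': array([0.002, 0.   , 0.001, 0.001, 0.   , 0.   ]), 'joint_torque': array([ 0.0000e+00, -3.4018e+01, -3.0243e+01,  7.2000e-02,  3.3000e-02,
       -0.0000e+00]), 'position': array([ 0.155, -0.527,  0.212]), 'tcp_rot': array([ 0.99 ,  0.142, -0.   , -0.001]), 'wrist_force': array([-0.169,  0.01 , -0.051]), 'torque': array([-0.02 , -0.014,  0.009]), 'finger_force': np.float64(0.0), 'finger_gap': np.float64(0.094)}
side {'fovy': 45.7158441839543, 'cx': 317.88465138765343, 'cy': 238.883477956302, 'xyz': array([ 0.0367241 , -0.88468272,  1.14085129]), 'attitude': array([ 0.37172512, -0.09984798, -0.21609763,  0.89730298]), 'shot': 1}
stand [([317.0, 163.0], 0.91, 2083), ([302.0, 243.0], 0.7, 1093), ([221.0, 224.0], 0.59, 1830)]
rack [([356.0, 363.0], 0.61, 2431)]
wide_stick [([376.0, 362.0], 0.67, 456), ([346.0, 328.0], 0.35, 339)]
slim_stick [([348.0, 326.0], 0.86, 337)]
oil_bottle [([413.0, 246.0], 0.94, 946)]
whetstone [([361.0, 199.0], 0.69, 1131)]
wax_tin [([262.0, 182.0], 0.83, 408)]
wi
[... 570 characters left out ...]
23.0], 0.69, 4980), ([283.0, 241.0], 0.56, 1425)]
rack [([441.0, 267.0], 0.75, 2081)]
wide_stick [([473.0, 263.0], 0.71, 173)]
slim_stick [([421.0, 266.0], 0.62, 95), ([439.0, 265.0], 0.19, 2156)]
oil_bottle [([359.0, 143.0], 0.96, 630), ([280.0, 241.0], 0.65, 1365)]
whetstone [([253.0, 145.0], 0.68, 1819)]
wax_tin [([173.0, 240.0], 0.91, 513)]
wide_mouth [([137.5, 144.8], 0.95), ([418.8, 263.9], 0.63), ([267.3, 219.0], 0.61), ([180.3, 311.0], 0.58)]
slim_mouth [([297.8, 228.7], 0.82), ([221.2, 339.3], 0.81), ([183.4, 155.6], 0.79)]
ridge_mid [([155.8, 149.3], 0.79), ([194.6, 322.5], 0.75), ([280.8, 224.4], 0.74)]
stand [([282.3, 228.8], 0.96), ([204.8, 322.3], 0.92), ([168.2, 158.6], 0.82)]
```

Run:
```python
import cv2
a=cv2.imread("pics/top0.png");b=cv2.imread("pics/side0.png")
cv2.imwrite("pics/top0c.png",cv2.resize(a[90:360,100:520],(800,514)))
cv2.imwrite("pics/side0c.png",cv2.resize(b[120:420,150:450],(600,600),interpolation=cv2.INTER_CUBIC))
```

```text
(no output)
```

View pics/top0c.png

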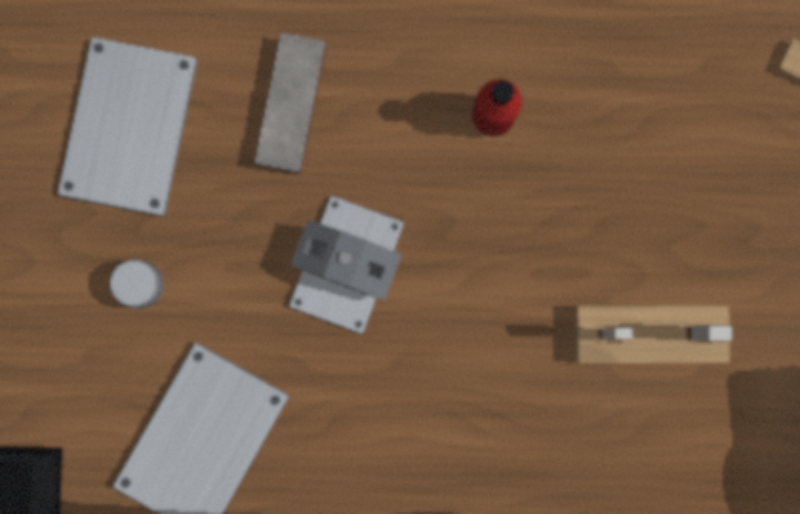

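View pics/side0c.png

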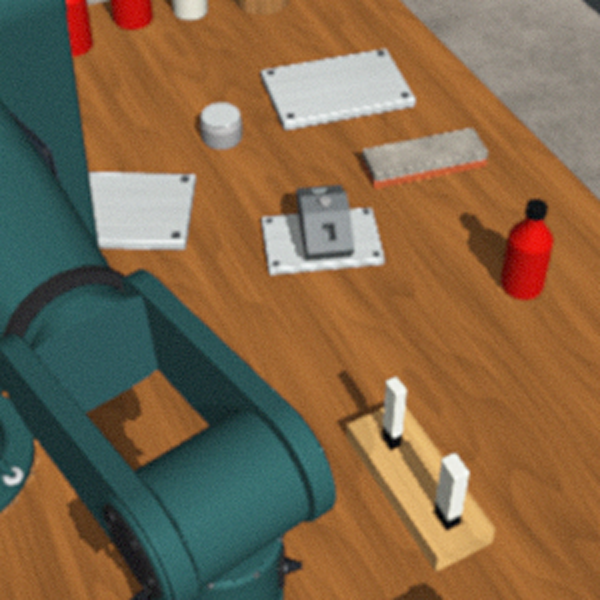

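The small stand, the one with the roof block, is at crop (347,262), i.e. top px (282,228). Its larger socket is the left one, at crop (318,247), and the slim one is at (376,269). In the rack the wide stick is the right one (crop 712,333) and the slim one the left (617,333). Next I'll fit the poses by edges.

```bash
cat >> h.py <<'E'
from scipy.optimize import minimize
def segs_stand(s):
    q=lambda *P:[(P[i],P[(i+1)%len(P)]) for i in range(len(P))]
    S=q((-80,-52.5,12),(80,-52.5,12),(80,52.5,12),(-80,52.5,12))
    B=[]
    for e in (1,-1):
        B+=q((s-32,e*17.3,77),(s+32,e*17.3,77),(s+32,e*65.85,49),(s-32,e*65.85,49))[1:]
        w,h=((10,15) if e==1 else (8,12)); c,d=h*.866,h*.5
        B+=q((s-w,e*(41.6-c),63+d),(s+w,e*(41.6-c),63+d),(s+w,e*(41.6+c),63-d),(s-w,e*(41.6+c),63-d))
    B+=[((s-32,-17.3,77),(s-32,17.3,77)),((s+32,-17.3,77),(s+32,17.3,77))]
    return S,B
def segs_rack():
    P=[(-37.5,-100,30),(37.5,-100,30),(37.5,100,30),(-37.5,100,30)]
    return [(P[i],P[(i+1)%4]) for i in range(4)]
def sample(S,n=40):
    t=np.linspace(.03,.97,n)[:,None]
    P=np.array(S)/1000
    return np.vstack([a+(b-a)*t for a,b in P])
def world(X,x,y,yaw): return X@R.from_euler("z",yaw).as_matrix().T+[x,y,0]
def gradimg(p,sig):
    g=cv2.GaussianBlur(p["frame"],(0,0),1).astype(np.float32)
    m=sum(np.hypot(cv2.Sobel(g[...,i],cv2.CV_32F,1,0),cv2.Sobel(g[...,i],cv2.CV_32F,0,1)) for i in range(3))
    m=np.minimum(m,np.percentile(m,97))
    return cv2.GaussianBlur(m,(0,0),sig) if sig else m
def score(p,G,W):
    uv=proj(p,W).astype(np.float32)
    return cv2.remap(G,uv[:,0].reshape(-1,1),uv[:,1].reshape(-1,1),cv2.INTER_LINEAR).mean()
def fit(pics,kind,x0,sigs=(4,2,0)):
    x=np.array(x0,float)
    for sg in sigs:
        Gs=[gradimg(p,sg) for p in pics]
        def cost(v):
            if kind=="stand":
                if abs(v[3])>14: return 0
                S,B=segs_stand(v[3]); X=sample(S+B)
            else: X=sample(segs_rack())
            return -sum(score(p,G,world(X,v[0]/1000,v[1]/1000,v[2]/57.3)) for p,G in zip(pics,Gs))
        best=None
        for s in ((-8,0,8) if kind=="stand" and sg==sigs[0] else (0,)):
            v=x.copy()
            if kind=="stand": v[3]+=s
            sim=np.vstack([v]+[v+d for d in np.diag([6,6,5,5][:len(v)])*(1 if sg==4 else .5)])
            r=minimize(cost,v,method="Nelder-Mead",options=dict(initial_simplex=sim,maxiter=600))
            if best is None or r.fun<best.fun: best=r
        x=best.x
    return x,best.fun
E
python3 - <<'E'
from h import *
top=optics.grab_frame("top"); side=optics.grab_frame("side")
c=lambda u,v:(100+u/1.905,90+v/1.905)
sc=[ray(top,c(*k),.012) for k in ((331,197),(403,221),(362,332),(290,306))]
print(np.round(sc,3)); m=np.mean(sc,0); d=sc[0]-sc[3]; yaw=np.degrees(np.arctan2(d[1],d[0]))
rc=[ray(top,c(*k),.03) for k in ((578,306),(730,306),(730,362),(578,362))]
print(np.round(rc,3)); n=np.mean(rc,0)
for pics in ([top],[side],[top,side]):
    print("stand",m*1000,yaw,[np.round(k,2) for k in fit(pics,"stand",[m[0]*1e3,m[1]*1e3,yaw,0])])
    print("rack",[np.round(k,2) for k in fit(pics,"rack",[n[0]*1e3,n[1]*1e3,0])])
for p in (top,side):
  for q in ("wide_stick","slim_stick"):
    print(q,[(np.round(d["xy"],1).tolist(),round(d["confidence"],2)) for d in optics.tip_of(p,q)])
print([np.round(ray(top,c(*k),.127),4) for k in ((624,333),(719,333))])
E
```

```text
[[0.653 0.148 0.012]
 [0.622 0.05  0.012]
 [0.472 0.102 0.012]
 [0.505 0.199 0.012]]
[[ 0.512 -0.184  0.03 ]
 [ 0.516 -0.386  0.03 ]
 [ 0.442 -0.386  0.03 ]
 [ 0.438 -0.185  0.03 ]]
stand [563.02221441 124.72291813  12.        ] -19.119084400842045 [array([563.39, 125.57, -18.93,   3.19]), np.float64(-186.26)]
rack [array([ 477.77, -283.71,    1.2 ]), np.float64(-250.97)]
stand [563.02221441 124.72291813  12.        ] -19.119084400842045 [array([564.59, 128.52, -16.83,   3.44]), np.float64(-362.14)]
rack [array([ 478.87, -295.91,    1.03]), np.float64(-366.84)]
stand [563.02221441 124.72291813  12.        ] -19.119084400842045 [array([564.87, 126.28, -17.95,   2.55]), np.float64(-543.86)]
rack [array([ 478.09, -283.2 ,    1.43]), np.float64(-590.95)]
wide_stick [([464.1, 263.3], 0.7), ([280.6, 225.4], 0.38)]
slim_stick [([417.2, 264.7], 0.62)]
wide_stick [([371.7, 381.1], 0.75)]
slim_stick [([348.2, 343.4], 0.72), ([312.0, 231.8], 0.45)]
[array([ 0.4764, -0.2258,  0.127 ]), array([ 0.4789, -0.3435,  0.127 ])]
```

```bash
cat >> h.py <<'E'
import json,sys
def cmd():
    try: d=json.load(open("cmd.json")); return np.array(d[0]),R.from_quat(d[1])
    except FileNotFoundError: return np.array([.155,-.528,.214]),R.from_quat(status.sense()["tcp_rot"])
def plan(*wps):
    """wps: (pos, Rotation); prints rows from the commanded pose, saves the last as commanded"""
    p0,r0=cmd(); pp,rr=p0,r0
    for p,r in wps:
        row=np.round(np.r_[r0.inv().apply(np.array(p)-p0)/.2,(r0.inv()*r).as_rotvec()/np.pi],4)
        n=max(np.linalg.norm(np.array(p)-pp)/.05,np.degrees((rr.inv()*r).magnitude())/8.59)
        print(row.tolist(),"rows>=%.1f"%n); pp,rr=np.array(p),r
    P=p0+r0.apply(row[:3]*.2); Q=r0*R.from_rotvec(row[3:]*np.pi)
    json.dump([P.tolist(),Q.as_quat().tolist()],open("cmd.json","w"))
def tool(yaw,tilt=0):
    """tool x along frame +y, closing along frame x; axis leaning by tilt towards frame +y (rad)"""
    b=R.from_matrix(np.array([[0,1,0],[1,0,0],[0,0,-1]]).T)
    return R.from_euler("z",yaw)*R.from_euler("x",-tilt)*b
E
python3 - <<'E'
from h import *
p=optics.grab_frame("wrist"); P,Q=cmd()
print(p["fovy"],Q.inv().apply(p["xyz"]-P),(Q.inv()*R.from_quat(p["attitude"])).as_matrix().round(2))
print(tool(0).as_matrix())
plan(([.479,-.344,.26],tool(.02)))
E
```

```text
60.614562661182596 [ 0.07167647 -0.0009822  -0.17093226] [[-0.    0.97  0.25]
 [ 1.    0.    0.  ]
 [ 0.    0.25 -0.97]]
[[ 0.  1.  0.]
 [ 1.  0.  0.]
 [ 0.  0. -1.]]
[1.8137, -0.4259, -0.23, 0.0, 0.0, -0.4154] rows>=8.7
```

```bash
rm cmd.json
python3 - <<'E'
from h import *
plan(([.317,-.436,.237],tool(.02)))
plan(([.479,-.344,.26],tool(.02)))
E
```

```text
[0.9068, -0.2129, -0.115, 0.0, 0.0, -0.4154] rows>=8.7
[0.4437, 0.8191, -0.115, 0.0, 0.0, 0.0] rows>=3.8
```

Request:
arm_command --commands '[[[0.9068, -0.2129, -0.115, 0, 0, -0.4154], [0.9068, -0.2129, -0.115, 0, 0, -0.4154], [0.9068, -0.2129, -0.115, 0, 0, -0.4154], [0.9068, -0.2129, -0.115, 0, 0, -0.4154], [0.9068, -0.2129, -0.115, 0, 0, -0.4154], [0.9068, -0.2129, -0.115, 0, 0, -0.4154], [0.9068, -0.2129, -0.115, 0, 0, -0.4154], [0.9068, -0.2129, -0.115, 0, 0, -0.4154], [0.9068, -0.2129, -0.115, 0, 0, -0.4154], [0.9068, -0.2129, -0.115, 0, 0, -0.4154], [0.9068, -0.2129, -0.115, 0, 0, -0.4154]]]' --grip 0.7 --grip_force 40

```text
t: 2.65
position: [0.3171, -0.4357, 0.2365]
tcp_rot: [0.701, 0.713, -0.0, 0.0]
wrist_force: [0.3, -0.1, 0.5]
finger_gap: 0.0659
finger_force: 0.0
```

Request:
arm_command --commands '[[[0.4437, 0.8191, -0.115, 0, 0, 0], [0.4437, 0.8191, -0.115, 0, 0, 0], [0.4437, 0.8191, -0.115, 0, 0, 0], [0.4437, 0.8191, -0.115, 0, 0, 0], [0.4437, 0.8191, -0.115, 0, 0, 0], [0.4437, 0.8191, -0.115, 0, 0, 0], [0.4437, 0.8191, -0.115, 0, 0, 0]]]'

```text
t: 3.35
position: [0.4781, -0.3443, 0.2592]
tcp_rot: [0.701, 0.713, -0.0, -0.0]
wrist_force: [-0.1, -1.1, 0.5]
finger_gap: 0.0659
finger_force: 0.0
```

Run:
```python
from h import *
s=status.sense(); print(s["t"],s["position"],s["tcp_rot"],s["qpos"],cmd()[0],cmd()[1].as_quat())
p=optics.grab_frame("wrist"); im=p["frame"].copy()
for q in ("wide_stick","slim_stick","rack"):
    for d in optics.outline_of(p,q)[:2]:
        print(q,d["xy"],d["confidence"],int(d["mask"].sum()))
x,f=fit([p],"rack",[478,-284,1.2]); print(x,f)
for xx,c in ((x,(0,255,0)),([478,-284,1.2],(0,0,255))):
    for u in proj(p,world(sample(segs_rack()),xx[0]/1e3,xx[1]/1e3,xx[2]/57.3)): cv2.circle(im,tuple(int(k) for k in u),1,c,-1)
def box(cx,cy,a,b,z): return [(cx-a,cy-b,z),(cx+a,cy-b,z),(cx+a,cy+b,z),(cx-a,cy+b,z)]
for (y,a,b) in ((-60,9,14),(60,7,11)):
    q=proj(p,world(np.array(box(0,y,a,b,127))/1e3,x[0]/1e3,x[1]/1e3,x[2]/57.3)); cv2.polylines(im,[q.astype(int)],True,(255,0,255),1)
cv2.imwrite("pics/w1.png",im)
```

```text
3.35 [ 0.47810999 -0.34433575  0.25920335] [ 7.00659793e-01  7.13495352e-01 -3.72331758e-04 -3.13604412e-04] [-7.19953206e-01  1.72185602e-01  1.18630167e+00 -7.24514210e-04
  1.78377349e+00 -7.38258584e-01] [ 0.47899931 -0.34399549  0.25999302] [ 6.99973737e-01  7.14168584e-01 -1.62059294e-05  2.25680948e-05]
wide_stick [315.4, 223.8] 0.65 1258
slim_stick [314.8, 75.8] 0.69 938
rack [312.6, 141.3] 0.78 15342
[ 477.26274025 -283.52161322    1.4298005 ] -278.8055725097656
```

View pics/w1.png

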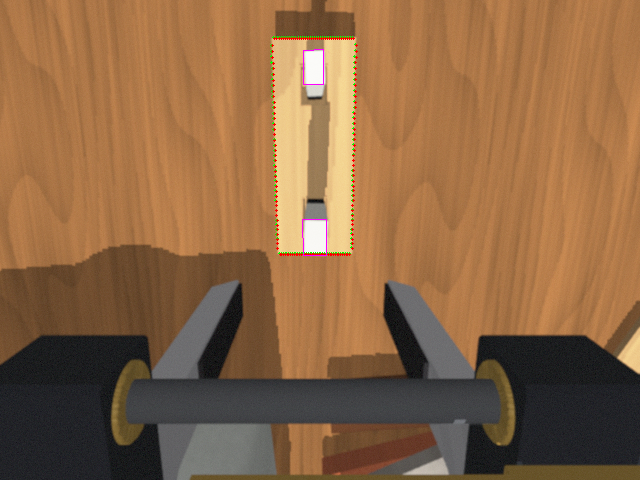

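The green fit (rack at 477.3, -283.5, 1.43°) and the magenta stick tops match the picture: wide top at px (315,237), slim at (313,67). Next I grasp the wide stick.

Run:
```python
from h import *
plan(([.4795,-.3433,.12],tool(.025)),([.4795,-.3433,.082],tool(.025)))
plan(([.4795,-.3433,.24],tool(.025)))
```

```text
[0.0035, 0.0026, 0.7, 0.0, 0.0, -0.0016] rows>=2.8
[0.0035, 0.0026, 0.89, 0.0, 0.0, -0.0016] rows>=0.8
[-0.0001, -0.0, -0.79, 0.0, 0.0, 0.0] rows>=3.2
```

Request:
arm_command --commands '[[[0.0035, 0.0026, 0.25, 0, 0, -0.0016], [0.0035, 0.0026, 0.48, 0, 0, -0.0016], [0.0035, 0.0026, 0.7, 0, 0, -0.0016], [0.0035, 0.0026, 0.8, 0, 0, -0.0016], [0.0035, 0.0026, 0.89, 0, 0, -0.0016], [0.0035, 0.0026, 0.89, 0, 0, -0.0016]]]'

```text
t: 4.15
position: [0.4771, -0.342, 0.0779]
tcp_rot: [0.699, 0.715, -0.0, -0.003]
wrist_force: [-0.4, -0.1, -0.2]
finger_gap: 0.0657
finger_force: 0.0
```

Request:
arm_command --commands '[[[0, 0, 0, 0, 0, 0], [0, 0, 0, 0, 0, 0], [0, 0, 0, 0, 0, 0], [0, 0, 0, 0, 0, 0], [0, 0, 0, 0, 0, 0], [0, 0, 0, 0, 0, 0], [0, 0, 0, 0, 0, 0]]]' --grip 0 --grip_force 40

```text
t: 4.85
position: [0.4797, -0.343, 0.0817]
tcp_rot: [0.698, 0.716, 0.0, 0.0]
wrist_force: [0.6, 0.1, 0.3]
finger_gap: 0.0177
finger_force: 40.0
```

Run:
```python
from h import *
plan(([.508,-.15,.27],tool(-.15)))
plan(([.535,.035,.27],tool(-.323)))
```

```text
[0.9626, 0.1667, -0.1501, 0.0, 0.0, 0.0557] rows>=4.0
[0.9348, -0.0047, -0.0, 0.0, 0.0, 0.0551] rows>=3.7
```

Request:
arm_command --commands '[[[0, 0, -0.2, 0, 0, 0], [0, 0, -0.45, 0, 0, 0], [0, 0, -0.79, 0, 0, 0], [0, 0, -0.79, 0, 0, 0]]]'

```text
t: 5.25
position: [0.481, -0.3441, 0.2459]
tcp_rot: [0.698, 0.716, 0.0, 0.005]
wrist_force: [1.0, 0.2, -1.8]
finger_gap: 0.0177
finger_force: 40.0
```

Request:
arm_command --commands '[[[0.9626, 0.1667, -0.1501, 0, 0, 0.0557], [0.9626, 0.1667, -0.1501, 0, 0, 0.0557], [0.9626, 0.1667, -0.1501, 0, 0, 0.0557], [0.9626, 0.1667, -0.1501, 0, 0, 0.0557], [0.9626, 0.1667, -0.1501, 0, 0, 0.0557]]]'

```text
t: 5.75
position: [0.509, -0.1443, 0.2709]
tcp_rot: [0.755, 0.655, 0.002, 0.0]
wrist_force: [-0.1, -0.6, -1.9]
finger_gap: 0.0178
finger_force: 40.0
```

Request:
arm_command --commands '[[[0.9348, -0.0047, 0, 0, 0, 0.0551], [0.9348, -0.0047, 0, 0, 0, 0.0551], [0.9348, -0.0047, 0, 0, 0, 0.0551], [0.9348, -0.0047, 0, 0, 0, 0.0551], [0.9348, -0.0047, 0, 0, 0, 0.0551], [0.9348, -0.0047, 0, 0, 0, 0.0551], [0.9348, -0.0047, 0, 0, 0, 0.0551]]]'

```text
t: 6.45
position: [0.535, 0.034, 0.2689]
tcp_rot: [0.812, 0.584, -0.001, 0.0]
wrist_force: [-0.3, 0.1, -2.0]
finger_gap: 0.0175
finger_force: 40.0
```

Run:
```python
from h import *
s=status.sense(); print(s["t"],s["position"],s["tcp_rot"],s["qpos"],cmd()[0],cmd()[1].as_quat())
p=optics.grab_frame("wrist"); im=p["frame"].copy(); cv2.imwrite("pics/w2raw.png",im); np.save("w2.npy",p,allow_pickle=True)
for sg in ((4,2,0),(2,0),(1,)):
    x,f=fit([p],"stand",[564,126,-18.5,3],sg); print(x,f)
S,B=segs_stand(x[3])
for u in proj(p,world(sample(S+B),x[0]/1e3,x[1]/1e3,x[2]/57.3)): cv2.circle(im,tuple(int(k) for k in u),0,(0,255,0),-1)
for q in ("wide_mouth","slim_mouth","ridge_mid"): print(q,[(np.round(d["xy"],1),d["confidence"]) for d in optics.tip_of(p,q)[:2]])
cv2.imwrite("pics/w2.png",im)
```

```text
6.45 [0.53496628 0.03400765 0.26891143] [ 8.12037607e-01  5.83604684e-01 -7.04416659e-04  3.96956851e-05] [-4.17020032e-02  5.28364238e-02  1.29840253e+00 -9.54804450e-04
  1.79141338e+00  2.82564106e-01] [0.53499133 0.03499571 0.26999281] [ 8.11603521e-01  5.84208630e-01 -1.21159294e-05  2.50031059e-05]
[563.10344871 127.23159037 -19.16307142   2.99017592] -274.5464172363281
[563.06973544 127.252332   -19.17325403   3.02065338] -274.5518493652344
[562.87790293 127.24938853 -19.15412832   3.13158127] -247.87464904785156
wide_mouth []
slim_mouth []
ridge_mid []
```

View pics/w2.png

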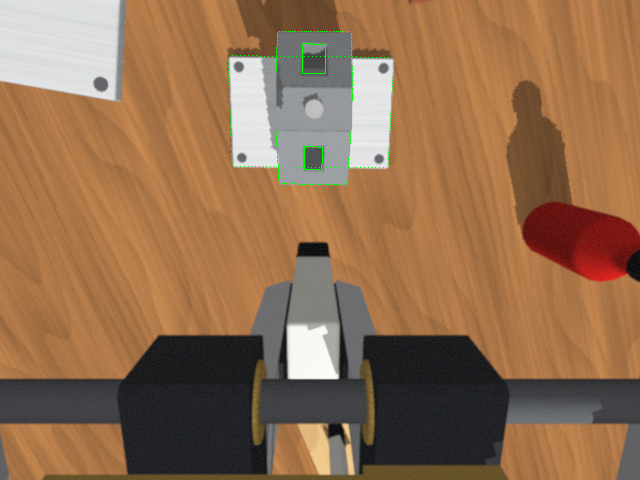

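The fit overlays the block and plate closely: wide socket at px (314,59), slim at (313,158), foot end of the held stick at (313,243). Now I check the in-hand stick and plan the insertion.

```bash
cat >> h.py <<'E'
ST=(.5631,.1272,np.radians(-19.16)); SH=.0030
L=.0697  # TCP to foot underside along the tool axis
def tcp_for(side,up,dx=0,off=0,L=L,tilt=30):
    """TCP pose with foot underside 'up' above the home depth along the socket axis; off: foot's offset in tool x"""
    a=np.radians(tilt)*side; ax=np.array([0,np.sin(a),np.cos(a)]); m=np.array([SH+dx,side*.0416,.063])
    a0=np.radians(30)*side; a0x=np.array([0,np.sin(a0),np.cos(a0)])
    foot=m+a0x*(up-.030); r=tool(ST[2],a)
    p=world((foot+ax*L)[None],*ST)[0]-r.apply([off,0,0])
    return p,r
E
python3 - <<'E'
from h import *
p=np.load("w2.npy",allow_pickle=True).item(); s=status.sense(); P=np.array(s["position"]); Q=R.from_quat(s["tcp_rot"])
for off in (-.003,0,.003):
    for z in (.0697,.0657): 
        w=0.013 if z==.0697 else .014
        print(off,z,proj(p,P+Q.apply([[off+w,.008,z],[off+w,-.008,z],[off-w,.008,z]])).round(1).tolist())
g=p["frame"][:,:,:].mean(2)
print(g[225:275,313].round().astype(int).tolist()); print(g[248,285:340].round().astype(int).tolist())
Pc,Qc=cmd()
for u in (.08,.032,0): 
    q,r=tcp_for(1,u); print(u,q,r.as_matrix()[:,2])
E
```

```text
-0.003 0.0697 [[327.7, 246.2], [301.3, 246.1], [327.3, 286.7]]
-0.003 0.0657 [[327.9, 246.2], [301.1, 246.2], [327.5, 290.5]]
0 0.0697 [[327.7, 241.4], [301.2, 241.3], [327.3, 282.1]]
0 0.0657 [[328.0, 241.3], [301.0, 241.3], [327.5, 285.9]]
0.003 0.0697 [[327.8, 236.5], [301.2, 236.5], [327.4, 277.5]]
0.003 0.0657 [[328.0, 236.4], [301.0, 236.4], [327.6, 281.2]]
[136, 134, 137, 135, 131, 130, 130, 126, 129, 126, 127, 125, 126, 126, 124, 129, 113, 72, 28, 13, 15, 15, 24, 17, 20, 6, 16, 16, 2, 16, 36, 75, 113, 127, 124, 129, 129, 126, 125, 130, 128, 128, 132, 125, 132, 129, 129, 128, 128, 125]
[114, 115, 120, 123, 126, 126, 125, 124, 121, 128, 128, 121, 92, 50, 22, 23, 20, 13, 14, 13, 13, 17, 11, 20, 26, 21, 19, 19, 17, 19, 15, 18, 22, 21, 20, 19, 27, 24, 17, 18, 19, 21, 32, 79, 118, 134, 139, 133, 133, 136, 129, 130, 126, 127, 132]
0.08 [0.59923044 0.22204563 0.16666324] [-0.16410363 -0.47230287 -0.8660254 ]
0.032 [0.59135347 0.19937509 0.12509402] [-0.16410363 -0.47230287 -0.8660254 ]
0 [0.58610215 0.1842614  0.09738121] [-0.16410363 -0.47230287 -0.8660254 ]
```

Run:
```python
from h import *
plan(tcp_for(1,.085,dx=.0006))
```

```text
[1.0013, 0.0109, 0.4949, 0.001, -0.1666, 0.0035] rows>=4.5
```

Request:
arm_command --commands '[[[0.25, 0, 0.05, 0, -0.04, 0], [0.5, 0.005, 0.1, 0, -0.08, 0], [0.75, 0.01, 0.2, 0, -0.12, 0], [1.0, 0.0109, 0.4, 0.001, -0.1666, 0.0035], [1.0, 0.0109, 0.4949, 0.001, -0.1666, 0.0035], [1.0, 0.0109, 0.4949, 0.001, -0.1666, 0.0035], [1.0, 0.0109, 0.4949, 0.001, -0.1666, 0.0035], [1.0, 0.0109, 0.4949, 0.001, -0.1666, 0.0035], [1.0, 0.0109, 0.4949, 0.001, -0.1666, 0.0035], [1.0, 0.0109, 0.4949, 0.001, -0.1666, 0.0035]]]'

```text
t: 7.65
position: [0.6014, 0.2229, 0.1749]
tcp_rot: [0.789, 0.559, -0.208, 0.15]
wrist_force: [0.0, -0.0, -1.5]
finger_gap: 0.0177
finger_force: 40.0
```

Run:
```python
from h import *
P0,Q0=cmd(); P0=P0-Q0.apply([.00026*.866,0,0])
s=status.sense(); P=np.array(s["position"]);Q=R.from_quat(s["tcp_rot"])
print(s["t"],s["qpos"].round(2),"err mm (tool)",Q.inv().apply(P-P0)*1e3,"deg",np.degrees((Q0.inv()*Q).as_rotvec()))
p=optics.grab_frame("wrist"); im=p["frame"].copy()
def ov(X,c):
    for u in proj(p,X): cv2.circle(im,tuple(int(k) for k in u),0,c,-1)
S,B=segs_stand(SH*1e3); ov(world(sample(S+B),*ST),(0,255,0))
q=[(-9,-14),(9,-14),(9,14),(-9,14)]
for z in (.0657,.0377): ov(P+Q.apply(sample([((b,a,z*1e3),(d,c,z*1e3)) for (a,b),(c,d) in zip(q,q[1:]+q[:1])])),(255,0,255))
cv2.imwrite("pics/w3.png",im)
print([np.round(k,2) for k in fit([p],"stand",[563.1,127.2,-19.16,3],(2,1,0))])
```

```text
7.65 [ 0.45  0.59  0.88 -0.4   2.02  0.68] err mm (tool) [-2.5401064   1.15292479 -2.92409348] deg [-0.18290179  0.28566001  0.25939613]
[array([562.75, 127.12, -19.55,   3.19]), np.float64(-179.08)]
```

View pics/w3.png

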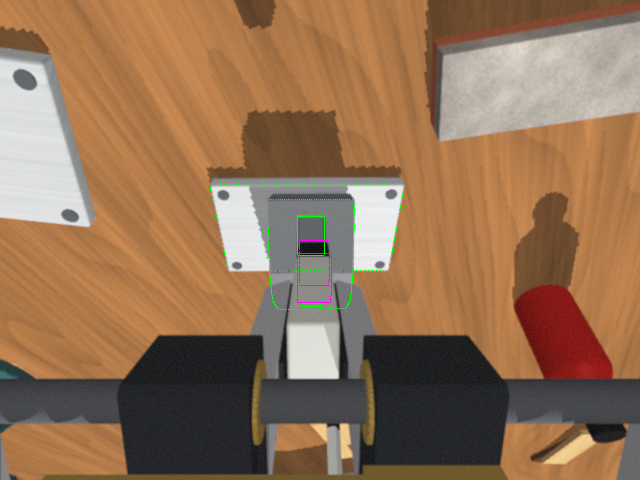

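Stand overlay matches again (wide mouth at px (312,235), foot tip at (314,243)). Approaching to just above the mouth.

Run:
```python
from h import *
P,Q=cmd(); json.dump([(P-Q.apply([.00022,0,-.00013])).tolist(),Q.as_quat().tolist()],open("cmd.json","w"))
plan(tcp_for(1,.037,dx=.0006))
```

```text
[0.0011, -0.0, 0.2394, -0.0, -0.0, 0.0001] rows>=1.0
```

Request:
arm_command --commands '[[[0.0011, 0, 0.08, 0, 0, 0], [0.0011, 0, 0.16, 0, 0, 0], [0.0011, 0, 0.2394, 0, 0, 0], [0.0011, 0, 0.2394, 0, 0, 0], [0.0011, 0, 0.2394, 0, 0, 0], [0.0011, 0, 0.2394, 0, 0, 0]]]'

```text
t: 8.3
position: [0.5934, 0.2022, 0.1305]
tcp_rot: [0.787, 0.56, -0.21, 0.15]
wrist_force: [-0.2, -0.5, -1.0]
finger_gap: 0.0179
finger_force: 40.0
```

```bash
cat >> h.py <<'E'
def err():
    P0,Q0=cmd(); s=status.sense(); P=np.array(s["position"]);Q=R.from_quat(s["tcp_rot"])
    print(s["t"],"err mm (tool)",(Q.inv().apply(P-P0)*1e3).round(2),"deg",np.degrees((Q0.inv()*Q).as_rotvec()).round(2),"F tool",Q.inv().apply(s["wrist_force"]).round(1),"qd",np.abs(s["qd"]).max().round(3))
E
python3 - <<'E'
from h import *
err()
p=optics.grab_frame("wrist"); cv2.imwrite("pics/w4.png",cv2.resize(p["frame"][150:330,200:440],(800,600),interpolation=cv2.INTER_CUBIC))
err()
E
```

```text
8.3 err mm (tool) [ 0.18  0.46 -1.35] deg [-0.1   0.11  0.04] F tool [ 0.1 -0.   1.2] qd 0.007
8.35 err mm (tool) [ 0.31  0.47 -1.31] deg [-0.1   0.11  0.04] F tool [ 1.2 -0.3  2.4] qd 0.007
```

View pics/w4.png

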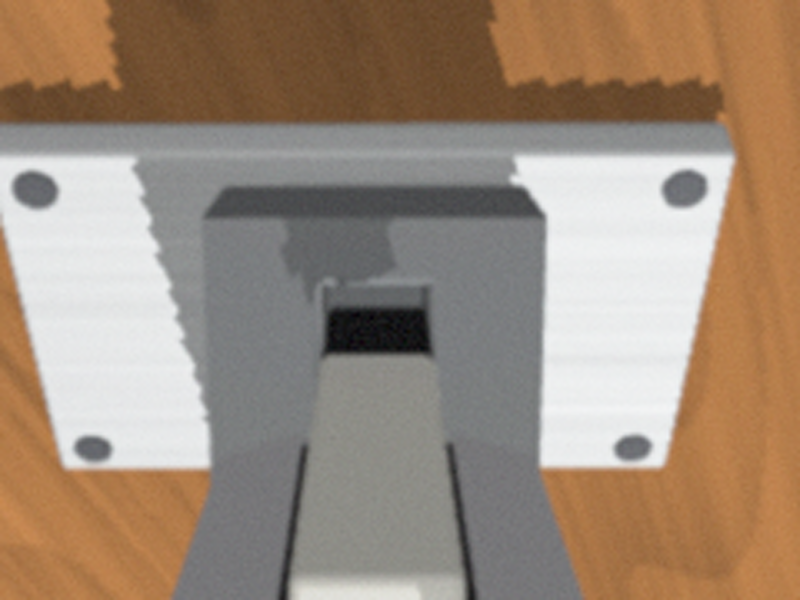

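The foot sits laterally centred over the wide socket (crop 325–430 vs hole 322–432). Inserting along the axis.

Request:
arm_command --commands '[[[0, -0.001, 0.03, 0, 0, 0], [0, -0.001, 0.06, 0, 0, 0], [0, -0.001, 0.09, 0, 0, 0], [0, -0.001, 0.12, 0, 0, 0], [0, -0.001, 0.12, 0, 0, 0]]]'

```text
t: 8.85
position: [0.5879, 0.1898, 0.1067]
tcp_rot: [0.787, 0.56, -0.212, 0.15]
wrist_force: [-0.3, 0.8, -1.7]
finger_gap: 0.0179
finger_force: 40.0
```

Run:
```python
from h import *
P,Q=cmd(); json.dump([(P+Q.apply([0,-.0002,.024])).tolist(),Q.as_quat().tolist()],open("cmd.json","w")); err()
```

```text
8.85 err mm (tool) [ 0.43 -0.49  2.  ] deg [ 0.11 -0.11 -0.05] F tool [ 1.4 -0.6  1.1] qd 0.021
```

Request:
arm_command --commands '[[[0, 0, 0.02, 0, 0, 0], [0, 0, 0.04, 0, 0, 0], [0, 0, 0.055, 0, 0, 0], [0, 0, 0.065, 0, 0, 0], [0, 0, 0.07, 0, 0, 0], [0, 0, 0.07, 0, 0, 0]]]'

```text
t: 9.45
position: [0.5865, 0.1844, 0.0969]
tcp_rot: [0.787, 0.56, -0.21, 0.15]
wrist_force: [-0.9, 2.9, 1.9]
finger_gap: 0.0177
finger_force: 40.0
```

Run:
```python
from h import *
P,Q=cmd(); json.dump([(P+Q.apply([0,0,.014])).tolist(),Q.as_quat().tolist()],open("cmd.json","w")); err()
s=status.sense(); f=np.array(s["position"])+R.from_quat(s["tcp_rot"]).apply([0,0,L])
print((R.from_euler("z",-ST[2]).apply(f-[ST[0],ST[1],0])*1e3).round(1))
```

```text
9.45 err mm (tool) [ 0.41 -0.08 -0.72] deg [-0.03  0.05  0.  ] F tool [ 1.2 -1.8 -2.8] qd 0.002
[ 3.4 26.9 36.5]
```

Request:
arm_command --commands '[[[0, 0, 0, 0, 0, 0], [0, 0, 0, 0, 0, 0], [0, 0, 0, 0, 0, 0], [0, 0, 0, 0, 0, 0]]]' --grip 0.5

```text
t: 9.85
position: [0.5864, 0.1837, 0.0958]
tcp_rot: [0.787, 0.56, -0.211, 0.15]
wrist_force: [-0.2, -0.2, -1.0]
finger_gap: 0.0454
finger_force: 0.0
```

Request:
arm_command --commands '[[[0, 0, -0.1, 0, 0, 0], [0, 0, -0.25, 0, 0, 0], [0, 0, -0.45, 0, 0, 0], [0, 0, -0.6, 0, 0, 0], [0, 0, -0.6, 0, 0, 0]]]'

```text
t: 10.35
position: [0.6078, 0.2426, 0.2043]
tcp_rot: [0.788, 0.56, -0.206, 0.151]
wrist_force: [-0.3, -0.4, 0.2]
finger_gap: 0.0473
finger_force: 0.0
```

Run:
```python
from h import *
P,Q=cmd(); json.dump([(P-Q.apply([0,0,.12])).tolist(),Q.as_quat().tolist()],open("cmd.json","w")); err()
out=[]
for n in ("wrist","side"):
    p=optics.grab_frame(n); im=p["frame"].copy()
    def ov(X,c):
        for u in proj(p,X): cv2.circle(im,tuple(int(k) for k in u),0,c,-1)
    q=[(-9,-14),(9,-14),(9,14),(-9,14)]; ax=R.from_euler("x",-30,degrees=True)
    for z in (0,32-2,115):
        X=sample([((a,b,z),(c,d,z)) for (a,b),(c,d) in zip(q,q[1:]+q[:1])])
        ov(world(ax.apply(X)+[.0032,.0266,.037],*ST),(0,255,0) if z else (255,0,0))
    if n=="side":
        u=proj(p,[[ST[0],ST[1],.08]])[0].astype(int); im=cv2.resize(im[u[1]-60:u[1]+60,u[0]-50:u[0]+50],(400,480),interpolation=cv2.INTER_CUBIC)
    out.append(im if n=="side" else im[:,120:520])
cv2.imwrite("pics/w5.png",np.hstack(out))
```

```text
10.35 err mm (tool) [ 0.48  0.91 -4.74] deg [-0.37  0.37  0.11] F tool [-0.5 -0.1  0. ] qd 0.11
```

View pics/w5.png

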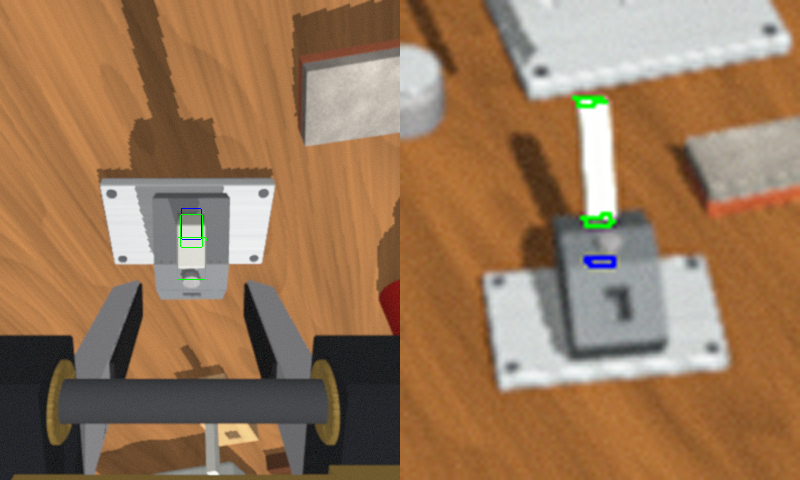

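The wide stick sits home: the overlay of the nominal home pose matches in both the wrist view (stick at (191,235)) and the side view (595,160). Now the slim one.

Run:
```python
from h import *
plan(([.585,.12,.29],tool(-.334)))
plan(([.53,-.05,.27],tool(-.15)))
plan(([.4764,-.2233,.24],tool(.025)))
plan(([.4764,-.2233,.082],tool(.025)))
```

```text
[-0.7459, 0.0983, -0.0865, -0.0, 0.1666, -0.0002] rows>=3.5
[-0.8931, 0.0188, 0.1, -0.0001, 0.0, -0.0586] rows>=3.6
[-0.8968, -0.1356, 0.1501, 0.0, 0.0, -0.0557] rows>=3.7
[0.0001, -0.0001, 0.79, 0.0, 0.0, 0.0] rows>=3.2
```

Request:
arm_command --commands '[[[-0.2, 0.03, -0.08, 0, 0.04, 0], [-0.45, 0.06, -0.0865, 0, 0.1, 0], [-0.7459, 0.0983, -0.0865, 0, 0.1666, -0.0002], [-0.7459, 0.0983, -0.0865, 0, 0.1666, -0.0002], [-0.7459, 0.0983, -0.0865, 0, 0.1666, -0.0002], [-0.7459, 0.0983, -0.0865, 0, 0.1666, -0.0002], [-0.7459, 0.0983, -0.0865, 0, 0.1666, -0.0002]]]' --grip 0.7

```text
t: 11.15
position: [0.5845, 0.1211, 0.2863]
tcp_rot: [0.814, 0.58, -0.003, -0.001]
wrist_force: [-0.0, -0.1, -0.1]
finger_gap: 0.0656
finger_force: 0.0
```

Request:
arm_command --commands '[[[-0.8931, 0.0188, 0.1, 0, 0, -0.0586], [-0.8931, 0.0188, 0.1, 0, 0, -0.0586], [-0.8931, 0.0188, 0.1, 0, 0, -0.0586], [-0.8931, 0.0188, 0.1, 0, 0, -0.0586], [-0.8931, 0.0188, 0.1, 0, 0, -0.0586]]]'

```text
t: 11.65
position: [0.5292, -0.0511, 0.2665]
tcp_rot: [0.759, 0.651, -0.003, -0.002]
wrist_force: [0.5, 0.6, 0.2]
finger_gap: 0.0659
finger_force: 0.0
```

Request:
arm_command --commands '[[[-0.8968, -0.1356, 0.1501, 0, 0, -0.0557], [-0.8968, -0.1356, 0.1501, 0, 0, -0.0557], [-0.8968, -0.1356, 0.1501, 0, 0, -0.0557], [-0.8968, -0.1356, 0.1501, 0, 0, -0.0557], [-0.8968, -0.1356, 0.1501, 0, 0, -0.0557], [-0.8968, -0.1356, 0.1501, 0, 0, -0.0557], [-0.8968, -0.1356, 0.1501, 0, 0, -0.0557]]]'

```text
t: 12.35
position: [0.4779, -0.221, 0.2391]
tcp_rot: [0.697, 0.717, 0.0, -0.001]
wrist_force: [0.1, -0.2, 0.1]
finger_gap: 0.0657
finger_force: 0.0
```

Request:
arm_command --commands '[[[0, 0, 0.2, 0, 0, 0], [0, 0, 0.4, 0, 0, 0], [0, 0, 0.6, 0, 0, 0], [0, 0, 0.7, 0, 0, 0], [0, 0, 0.79, 0, 0, 0], [0, 0, 0.79, 0, 0, 0]]]'

```text
t: 12.95
position: [0.4757, -0.22, 0.0786]
tcp_rot: [0.697, 0.717, -0.001, -0.003]
wrist_force: [0.6, -0.4, -0.0]
finger_gap: 0.0657
finger_force: 0.0
```

Request:
arm_command --commands '[[[0, 0, 0, 0, 0, 0], [0, 0, 0, 0, 0, 0], [0, 0, 0, 0, 0, 0], [0, 0, 0, 0, 0, 0], [0, 0, 0, 0, 0, 0], [0, 0, 0, 0, 0, 0], [0, 0, 0, 0, 0, 0]]]' --grip 0 --grip_force 40

```text
t: 13.65
position: [0.4766, -0.2232, 0.0816]
tcp_rot: [0.698, 0.716, -0.0, -0.0]
wrist_force: [0.0, -0.4, 1.1]
finger_gap: 0.0139
finger_force: 40.0
```

Run:
```python
from h import *
err()
plan(([.4764,-.2233,.22],tool(.025)))
plan(([.505,-.06,.27],tool(-.2)))
plan(([.535,.035,.27],tool(-.334)))
```

```text
13.65 err mm (tool) [0.13 0.16 0.39] deg [ 0.01  0.   -0.  ] F tool [-0.4  0.  -1.1] qd 0.008
[-0.0001, 0.0001, -0.69, 0.0, 0.0, 0.0] rows>=2.8
[0.8126, 0.1635, -0.2501, 0.0, 0.0, 0.0717] rows>=3.5
[0.4954, 0.0525, -0.0, 0.0, 0.0, 0.0426] rows>=2.0
```

Request:
arm_command --commands '[[[0, 0, -0.2, 0, 0, 0], [0, 0, -0.45, 0, 0, 0], [0, 0, -0.69, 0, 0, 0], [0, 0, -0.69, 0, 0, 0]]]'

```text
t: 14.05
position: [0.4797, -0.225, 0.2282]
tcp_rot: [0.698, 0.716, 0.002, 0.007]
wrist_force: [0.2, -0.4, -0.3]
finger_gap: 0.0137
finger_force: 40.0
```

Request:
arm_command --commands '[[[0.8126, 0.1635, -0.2501, 0, 0, 0.0717], [0.8126, 0.1635, -0.2501, 0, 0, 0.0717], [0.8126, 0.1635, -0.2501, 0, 0, 0.0717], [0.8126, 0.1635, -0.2501, 0, 0, 0.0717], [0.8126, 0.1635, -0.2501, 0, 0, 0.0717]]]'

```text
t: 14.55
position: [0.5057, -0.0568, 0.2698]
tcp_rot: [0.773, 0.635, 0.001, -0.0]
wrist_force: [-0.2, -0.7, -1.5]
finger_gap: 0.0141
finger_force: 40.0
```

Request:
arm_command --commands '[[[0.4954, 0.0525, 0, 0, 0, 0.0426], [0.4954, 0.0525, 0, 0, 0, 0.0426], [0.4954, 0.0525, 0, 0, 0, 0.0426], [0.4954, 0.0525, 0, 0, 0, 0.0426], [0.4954, 0.0525, 0, 0, 0, 0.0426], [0.4954, 0.0525, 0, 0, 0, 0.0426]]]'

```text
t: 15.15
position: [0.5349, 0.0335, 0.2691]
tcp_rot: [0.815, 0.579, -0.001, -0.0]
wrist_force: [0.3, -0.3, -1.6]
finger_gap: 0.0134
finger_force: 40.0
```

Run:
```python
from h import *
err(); p=optics.grab_frame("wrist"); s=status.sense(); P=np.array(s["position"]); Q=R.from_quat(s["tcp_rot"])
print([np.round(k,2) for k in fit([p],"stand",[563.1,127.2,-19.16,3],(2,1,0))])
for off in (-.003,0,.003): print(off,proj(p,P+Q.apply([[off+.011,.007,.0657],[off+.011,-.007,.0657]])).round(1).tolist())
g=p["frame"].mean(2); print(g[228:285,313].round().astype(int).tolist())
print([g[r,285:340].round().astype(int).tolist() for r in (252,)])
cv2.imwrite("pics/w6.png",p["frame"])
plan(tcp_for(-1,.085))
```

```text
15.15 err mm (tool) [-1.43  0.36  0.92] deg [ 0.06 -0.05  0.13] F tool [-0.2  0.3  1.6] qd 0.005
[array([562.86, 126.94, -18.99,   2.98]), np.float64(-297.49)]
-0.003 [[326.0, 250.7], [302.6, 250.7]]
0 [[326.1, 245.9], [302.6, 245.9]]
0.003 [[326.1, 241.0], [302.5, 241.0]]
[132, 131, 132, 129, 126, 126, 128, 126, 125, 127, 127, 129, 130, 133, 135, 133, 131, 110, 59, 23, 11, 19, 19, 24, 14, 14, 17, 7, 15, 19, 22, 27, 63, 102, 123, 130, 130, 129, 124, 127, 133, 131, 125, 128, 126, 128, 131, 130, 125, 131, 127, 129, 130, 128, 129, 130, 129]
[[115, 113, 115, 119, 119, 124, 126, 125, 128, 128, 125, 122, 127, 131, 120, 107, 72, 32, 21, 16, 15, 19, 17, 26, 21, 20, 8, 20, 14, 24, 16, 20, 21, 14, 23, 20, 17, 21, 18, 51, 105, 123, 127, 131, 132, 133, 140, 135, 138, 136, 133, 130, 133, 130, 124]]
[-0.0382, -0.0036, 0.495, 0.0, 0.1667, 0.0001] rows>=3.5
```

View pics/w6.png

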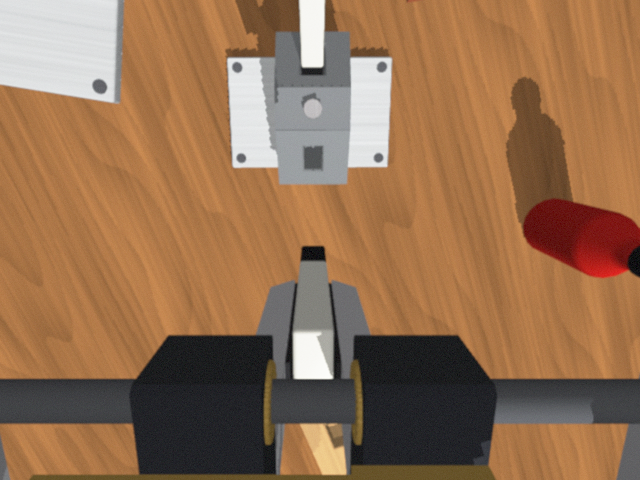

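Slim stick held straight; its edge at row 246 matches the nominal grip, slim socket at px (313,158). Tilting over the slim socket.

Request:
arm_command --commands '[[[-0.01, 0, 0.1, 0, 0.05, 0], [-0.02, 0, 0.2, 0, 0.1, 0], [-0.0382, -0.0036, 0.35, 0, 0.1667, 0.0001], [-0.0382, -0.0036, 0.495, 0, 0.1667, 0.0001], [-0.0382, -0.0036, 0.495, 0, 0.1667, 0.0001], [-0.0382, -0.0036, 0.495, 0, 0.1667, 0.0001], [-0.0382, -0.0036, 0.495, 0, 0.1667, 0.0001], [-0.0382, -0.0036, 0.495, 0, 0.1667, 0.0001]]]'

```text
t: 16.0
position: [0.5336, 0.0286, 0.1736]
tcp_rot: [0.786, 0.561, 0.212, -0.148]
wrist_force: [0.5, 0.3, -0.9]
finger_gap: 0.0137
finger_force: 40.0
```

Run:
```python
from h import *
err(); print(status.sense()["qpos"].round(2)); plan(tcp_for(-1,.037,dx=.0006))
```

```text
16.0 err mm (tool) [ 2.29  1.5  -1.71] deg [-0.21 -0.04 -0.26] F tool [-0.1  0.4  1. ] qd 0.013
[-0.39 -0.    1.64  0.52  1.54 -0.08]
[-0.0, 0.003, 0.24, -0.0, -0.0, 0.0] rows>=1.0
```

Request:
arm_command --commands '[[[0, 0.003, 0.08, 0, 0, 0], [0, 0.003, 0.16, 0, 0, 0], [0, 0.003, 0.24, 0, 0, 0], [0, 0.003, 0.24, 0, 0, 0], [0, 0.003, 0.24, 0, 0, 0], [0, 0.003, 0.24, 0, 0, 0]]]'

```text
t: 16.6
position: [0.5413, 0.0507, 0.1306]
tcp_rot: [0.787, 0.56, 0.212, -0.149]
wrist_force: [0.2, -0.6, -0.9]
finger_gap: 0.0139
finger_force: 40.0
```

Run:
```python
from h import *
err()
p=optics.grab_frame("wrist"); im=p["frame"].copy()
S,B=segs_stand(SH*1e3)
for u in proj(p,world(sample(S+B),*ST)): cv2.circle(im,tuple(int(k) for k in u),0,(0,255,0),-1)
cv2.imwrite("pics/w7.png",cv2.resize(im[150:330,200:440],(800,600),interpolation=cv2.INTER_CUBIC))
```

```text
16.6 err mm (tool) [ 1.05  0.93 -0.8 ] deg [-0.11 -0.01 -0.11] F tool [-0.9  0.4  0.5] qd 0.007
```

View pics/w7.png

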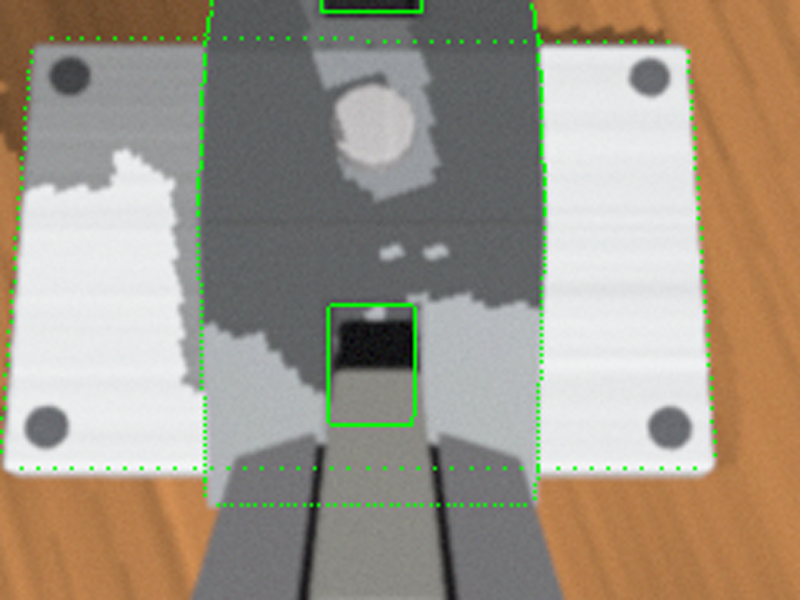

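The foot (crop 337–417) is about 1 mm right of the hole (329–415). I correct that while inserting.

Request:
arm_command --commands '[[[-0.004, -0.004, 0.01, 0, 0, 0], [-0.004, -0.004, 0.03, 0, 0, 0], [-0.004, -0.004, 0.06, 0, 0, 0], [-0.004, -0.004, 0.09, 0, 0, 0], [-0.004, -0.004, 0.12, 0, 0, 0], [-0.004, -0.004, 0.12, 0, 0, 0]]]'

```text
t: 17.25
position: [0.5434, 0.0621, 0.1068]
tcp_rot: [0.787, 0.56, 0.211, -0.15]
wrist_force: [0.2, -0.2, -1.8]
finger_gap: 0.0141
finger_force: 40.0
```

Run:
```python
from h import *
P,Q=cmd(); json.dump([(P+Q.apply([-.0008,-.0008,.024])).tolist(),Q.as_quat().tolist()],open("cmd.json","w")); err()
```

```text
17.25 err mm (tool) [-0.08 -0.01  1.58] deg [0.04 0.01 0.02] F tool [-1.   0.3  1.5] qd 0.02
```

Request:
arm_command --commands '[[[0, 0, 0.02, 0, 0, 0], [0, 0, 0.04, 0, 0, 0], [0, 0, 0.055, 0, 0, 0], [0, 0, 0.065, 0, 0, 0], [0, 0, 0.07, 0, 0, 0], [0, 0, 0.07, 0, 0, 0]]]'

```text
t: 17.85
position: [0.5454, 0.0675, 0.0971]
tcp_rot: [0.787, 0.561, 0.21, -0.15]
wrist_force: [-5.5, -4.7, 7.3]
finger_gap: 0.014
finger_force: 40.0
```

Run:
```python
from h import *
P,Q=cmd(); json.dump([(P+Q.apply([0,0,.014])).tolist(),Q.as_quat().tolist()],open("cmd.json","w")); err()
s=status.sense(); f=np.array(s["position"])+R.from_quat(s["tcp_rot"]).apply([0,0,L])
print((R.from_euler("z",-ST[2]).apply(f-[ST[0],ST[1],0])*1e3).round(1))
```

```text
17.85 err mm (tool) [ 0.02  0.04 -1.14] deg [ 0.03 -0.07 -0.07] F tool [-1.7 -3.6 -9.4] qd 0.003
[  2.8 -27.4  36.7]
```

Bottom contact (−9 N along the axis) at z ≈ 36.7. Release and back off.

Request:
arm_command --commands '[[[0, 0, 0, 0, 0, 0], [0, 0, 0, 0, 0, 0], [0, 0, 0, 0, 0, 0], [0, 0, 0, 0, 0, 0]]]' --grip 0.5

```text
t: 18.25
position: [0.5454, 0.0686, 0.0954]
tcp_rot: [0.787, 0.56, 0.211, -0.15]
wrist_force: [0.3, -0.8, 0.0]
finger_gap: 0.0423
finger_force: 0.0
```

Request:
arm_command --commands '[[[0, 0, -0.1, 0, 0, 0], [0, 0, -0.25, 0, 0, 0], [0, 0, -0.45, 0, 0, 0], [0, 0, -0.6, 0, 0, 0], [0, 0, -0.7, 0, 0, 0], [0, 0, -0.7, 0, 0, 0], [0, 0, -0.7, 0, 0, 0], [0, 0, -0.7, 0, 0, 0]]]'

```text
t: 19.05
position: [0.522, 0.003, 0.2151]
tcp_rot: [0.787, 0.56, 0.21, -0.152]
wrist_force: [0.2, 0.7, -0.4]
finger_gap: 0.047
finger_force: 0.0
```

Run:
```python
from h import *
out=[]
for n in ("wrist","side","top"):
    p=optics.grab_frame(n); im=p["frame"].copy()
    for e,(w,h) in ((1,(9,14)),(-1,(7,11))):
      q=[(-w,-h),(w,-h),(w,h),(-w,h)]; ax=R.from_euler("x",-30*e,degrees=True)
      for z in (30,115):
        X=sample([((a,b,z),(c,d,z)) for (a,b),(c,d) in zip(q,q[1:]+q[:1])])
        for u in proj(p,world(ax.apply(X)+[.003,e*.0266,.037],*ST)): cv2.circle(im,tuple(int(k) for k in u),0,(0,255,0),-1)
    if n!="wrist":
        u=proj(p,[[ST[0],ST[1],.08]])[0].astype(int); im=cv2.resize(im[u[1]-50:u[1]+50,u[0]-45:u[0]+45],(270,300),interpolation=cv2.INTER_CUBIC)
    else: im=cv2.resize(im[:,200:430],(260,542)); im=im[:300]
    out.append(im)
cv2.imwrite("pics/w8.png",np.hstack(out)); print(status.sense()["t"])
```

```text
19.2
```

View pics/w8.png

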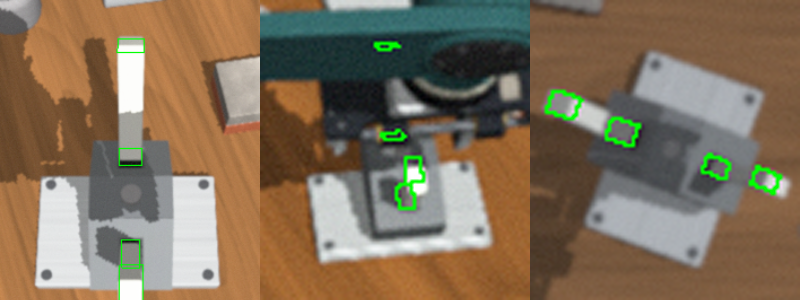

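The overlay shows the wide stick home. The slim stick leans slightly further out (top view (780,185) vs nominal (767,180)). I'll move the arm clear and check its depth numerically.

Run:
```python
from h import *
P,Q=cmd(); json.dump([(P-Q.apply([0,0,.14])).tolist(),Q.as_quat().tolist()],open("cmd.json","w"));err()
plan(([.45,-.10,.30],tool(-.334)))
```

```text
19.2 err mm (tool) [-0.25 -0.71  2.14] deg [0.19 0.02 0.04] F tool [-0.1  0.3  0.4] qd 0.008
[-0.3133, -0.1754, -0.6581, 0.0, -0.1667, -0.0001] rows>=3.5
```

Request:
arm_command --commands '[[[-0.05, -0.02, -0.2, 0, 0, 0], [-0.15, -0.08, -0.4, 0, -0.06, 0], [-0.3133, -0.1754, -0.6581, 0, -0.12, 0], [-0.3133, -0.1754, -0.6581, 0, -0.1667, 0], [-0.3133, -0.1754, -0.6581, 0, -0.1667, 0], [-0.3133, -0.1754, -0.6581, 0, -0.1667, 0], [-0.3133, -0.1754, -0.6581, 0, -0.1667, 0]]]'

```text
t: 19.9
position: [0.4502, -0.099, 0.2985]
tcp_rot: [0.814, 0.58, -0.0, -0.001]
wrist_force: [0.0, -0.0, 1.0]
finger_gap: 0.0471
finger_force: 0.0
```

Run:
```python
from h import *
from scipy.spatial import ConvexHull
pics=[optics.grab_frame(n) for n in ("top","side","wrist")]
for nm,e,w,h in (("wide_stick",1,9,14),("slim_stick",-1,7,11)):
    M=[]
    for p in pics:
        f=proj(p,world(np.array([[.003,e*.07,.10]]),*ST))[0]
        c=[d for d in optics.outline_of(p,nm)+optics.outline_of(p,"slim_stick" if e>0 else "wide_stick") if np.hypot(*(np.array(d["xy"])-f))<40*(1+(p is pics[2]))]
        print(nm,p["shot"],f.round(),[(np.round(d["xy"]),round(d["confidence"],2),int(d["mask"].sum())) for d in c])
        if c: M.append((p,min(c,key=lambda d:np.hypot(*(np.array(d["xy"])-f)))["mask"]))
    # white (above foot) prism silhouettes vs masks: depth along the socket axis, lean, play in y
    def cost(v,full=False):
        dep,lean,dx=v; a=R.from_euler("x",-lean*e,degrees=True); a0=R.from_euler("x",-30*e,degrees=True)
        ax=a0.apply([0,0,1]); base=np.array([.003+dx/1e3,e*.0416,.063])  # axis crosses the mouth centre
        X=np.array([(i*w,j*h,k) for i in(-1,1) for j in (-1,1) for k in (30-dep*0,115)])/1e3
        X=a.apply(X-[0,0,.03])+base+ax*dep/1e3; r=[]
        for p,m in M:
            im=np.zeros(m.shape,np.uint8); cv2.fillConvexPoly(im,cv2.convexHull((proj(p,world(X,*ST))*16).round().astype(np.int32)),1,shift=4)
            r.append((im.astype(bool)&m).sum()/(im.astype(bool)|m).sum())
        return r if full else -sum(r)
    best=min(((cost((d,l,x)),d,l,x) for d in range(-4,22,2) for l in range(22,41,2) for x in (-1,0,1)))
    print(nm,"depth-short mm, lean, dx:",best,np.round(cost(best[1:],True),2),"nominal",np.round(cost((0,30,0),True),2))
```

```text
wide_stick 17 [252. 215.] [(array([254., 213.]), 0.73, 263)]
wide_stick 18 [308. 199.] [(array([308., 206.]), 0.71, 136), (array([318., 233.]), 0.52, 101)]
wide_stick 19 [ 364. -216.] []
wide_stick depth-short mm, lean, dx: (np.float64(-1.3776839446246811), -2, 36, 0) [0.88 0.5 ] nominal [0.83 0.49]
slim_stick 17 [307. 235.] []
slim_stick 18 [315. 233.] [(array([318., 233.]), 0.52, 101), (array([308., 206.]), 0.71, 136)]
slim_stick 19 [358.   0.] [(array([358.,  16.]), 0.78, 750)]
slim_stick depth-short mm, lean, dx: (np.float64(-1.7679900744416872), -2, 36, -1) [0.81 0.96] nominal [0.71 0.61]
```

```bash
python3 -c "
from h import *
print(close_job())"
```

```text
the job is handed in; nothing more can be done
None
```

I plugged in the wide stick first and then the slim one, let both go with the arm clear, and handed the job in at about 20 s of the 61 s limit; the final camera fits put both feet fully home, leaning about 36° (limit 38°), but no verdict came back.

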